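# Unclip the dust-filter cover

## Robot

A 6-joint arm with a two-finger parallel gripper is mounted at the origin on the work surface. World frame = base frame: x ahead of the robot, y to its left, z up, the work surface at z = 0. Lengths are in m, angles in rad, forces in N, time in s.
With the tool pointing down it reaches from about 0.35 to 0.775 m from the base axis. Payload 7.3 kg.
Tool frame: the origin (TCP) lies at the very end of the fingers, on their centre line; the grasp point (between the pads) lies 19 mm behind it; z points along the fingers, y is the line along which they close (so a half turn about z gives the same grasp; the last joint's range is limited). The gripper opens to 92 mm and grips with 3 to 60 N. Pads are 19 mm wide; open, the fingers measure 130 mm over their backs; the gripper's body (75 mm by 190 mm) begins 47 mm behind the grasp point.
Start: joints at [1.08, 0.342, 1.524, -0, 1.275, -0.146], TCP at [0.177, 0.494, 0.227] pointing down, gripper open.
Joint ranges: [-2.53, 2.53], [-0.77, 2.02], [0.04, 2.7], [-1, 4.14], [0.28, 2.66], [-3.11, 3.11]. Speed limits (rad/s): [2.57, 2.57, 3.14, 3.14, 3.14, 3.14].

## Interface

Orientations are given as a unit quaternion [w, x, y, z].
In Python, from station import observe, get_image, arm gives the robot as it stands. The module is installed in compiled form; this text tells all that it offers.
- The arm moves only by the tool jog_arm, never from a script. Its argument "increments" is a list of rows, each a list of 5 numbers: the opening, from 0 (shut) to 1 (fully open), then the shift along the tool's x, y, z in units of 0.025 m (1.0 is 0.025 m), then the turn about the tool's z in units of 0.12 rad (1.0 is 0.12 rad). In form: [[jaw, dx, dy, dz, spin], ...]. A call has 1 to 12 rows; each row shifts and turns the commanded pose from where the row before left it, along the tool's axes as they then stand; what a row does not reach is not made up. A row lasts 1/12 s, in which the tool goes at most 41.7 mm and 7.16 degrees, less where a joint would pass 70% of its speed; a pose out of reach is approached as far as the arm can. A call with a number of a shift or a turn outside -1 to 1 is refused whole. A call with a gripper value outside its range is refused whole. The fingers move at their own pace and stop on an object; "newtons" is the grip in N (left out, the last holds). Time passes only in rows, so rows that do not move let the fingers close. It gives the time, the measured TCP pose, the force, the opening and the grip force at its end, in the units of the state.
- observe(): the state, without advancing time (a new reading comes with each control period).
- get_image(name): name is "scene" or "top"; returns a dict with "img" (400x640x3 uint8, red, green, blue), "depth" (400x640 float32, m along the optical axis (not along the pixel's ray), 0 where there is no reading), "vfov" (degrees; the focal length in pixels is half the picture's height over the tangent of half this angle, whatever the lens; pixels are square), "cx", "cy" (the principal point, pixels), "cam_to_world" (4x4, takes a point from camera to world coordinates). Camera axes: x right, y up, looking along -z (the intrinsics and any distortion apply to the point x, -y, -z); pixel columns grow to the right and rows downward; lengths in m; the calibration is good to about 2 mm. A picture is of the moment at which its call begins.
- arm.finish_job(): hands the job in; it is judged then, once.
The state is a dict: "clock": time; "joints": joint angles; "joint_velocities": joint speeds; "effort": joint torques, N m; "position": TCP position; "tool_rot": TCP orientation; "contact_force": force on the tool from outside, world axes, zero at the start; "torque": the same for the moment, N m; "gripper_width": finger opening in m; "grip_force": force on a finger pad.
Only numpy, scipy, OpenCV 4.12 (cv2) and the standard library are available. Lean on these libraries where they do the work, as an engineer would, in place of code of your own. Each camera call takes 0.05 s, during which the arm holds its last target. There are 200 camera calls.

## Task

Open the filter housing on the bench: press its snap tab straight inward, feeling for the give so that the tab is not broken, until the cover's edge springs up; then lift the cover off by its grip rib and lower it, not drop it, right way up into the middle of the empty wooden tray, lying flat on the tray floor. Do not wrench the cover while it is clipped, and leave the other things on the bench where they are.

Things in the scene. Friction and masses are not known exactly. Their poses are not given: they have to be found in the camera images.
- housing: filter housing of the bench dust extractor, screwed to the bench: block 120 (its x) x 100 (its y) x 40 mm high, with a narrower filter block (106 x 86 mm, up to z 70 mm) on it that the cover fits over. Origin: centre of its underside; z up; its +x side, away from the robot, carries the snap tab. A hose stub points out of its -x side.
- tab: grey snap tab in the middle of the housing's +x side. Origin in the plane of the cover's outer wall (housing x 60 mm at rest), 33 mm above the bench, mid-width; x outward. It carries a flat push pad 24 mm wide, from 26 to 40 mm above the bench (cover's rim: 44). The pad's face stands 11 to 41 mm out from the origin: this differs from unit to unit, is not measured, and must be felt or seen.
- tab_hook (a point): tip of the tab's hook, in the window of the cover's wall, 19.5 mm above the tab's origin; moves with the tab. Pressed straight inward (-x) the tab flexes on a spring (2 N at first touch, up to 6 N, plus up to 2 N friction), frees the cover after 3 to 5.5 mm, meets a hard stop at 6 mm, and springs back when let go. Over 15 N on the tab, from hand or fingers, breaks it.
- cover: clip-on filter cover, light grey, 120 x 100 x 30 mm, 0.13 to 0.2 kg, open below, 4 mm walls, with an upright grip rib on its top. Origin: centre of its lower rim; z up, x outward through the wall that the tab holds. Clipped on, the origin is 44 mm above the housing's. Pulling it while clipped loads the tab: over 15 N between them breaks it.
- cover_front (a point): middle of the cover's top edge on the tab side, (60, 0, 30) mm in the cover's frame; 74 mm above the bench while clipped. When the tab is pressed far enough a spring lifts this edge about 11 mm and it stays up: the cover leans 0.1 rad, its other edge still down, and can be lifted straight off.
- cover_grip (a point): middle of the grip rib, (0, 0, 44) mm in the cover's frame, axes as the cover's. The rib is 12 mm thick (x), 50 mm long (y), 24 mm high (z 30 to 54 mm).
- tray: empty shallow wooden tray fixed to the bench, 200 (its x) x 180 (its y) x 20 mm outside, walls and floor 6 mm thick. Origin: centre of its underside; the inner floor is 6 mm above it. It stands to the left or the right of the housing.
- wood_plane: dark wooden hand plane 190 x 54 mm, about 90 mm high; a bystander, origin at the centre of its underside
- screwdriver: screwdriver lying flat between the housing and the tray; a bystander, origin at the centre of its underside
- sanding_block: cork sanding block 50 x 70 x 30 mm; a bystander, origin at the centre of its underside
- mallet: wooden mallet lying flat, head 40 x 100 x 50 mm, handle 150 mm; a bystander, origin at the centre of its underside
- marking_gauge: wooden marking gauge lying down, beam 180 mm; a bystander, origin at the centre of its underside
- oil_can: dark steel oil can, 66 mm wide, 130 mm high with its thin spout; a bystander, origin at the centre of its underside
- glue: white glue bottle 54 mm wide, 150 mm high; a bystander, origin at the centre of its underside
Mind the look-alikes: they are no part of the job. Leave any blue or orange look-alike of the cover alone.

How it is judged:
On the way, in this order (a step that is already met when the one before it is completed fails the run):
1. the tab has been pressed and the cover's edge has sprung up (z of cover_front in the frame of housing above 0.08 m), for 0.2 s.
2. the cover is lifted clear of the housing in the fingers (height (world z) of cover above 0.085 m and contact force between the fingers and cover above 0.5 N), for 0.1 s.
3. the cover is lowered in the fingers to within 25 mm of the tray floor, over the tray (height (world z) of cover below 0.031 m and horizontal distance between cover and tray below 0.04 m and contact force between the fingers and cover above 0.5 N), for 0.1 s.
At the end, for the whole second after the job is handed in: The cover lies flat (within 0.12 rad) and right way up on the tray floor, its centre within 30 mm of the tray's centre and its rim within 6 mm of the floor, let go and at rest (horizontal distance between cover and tray below 0.03 m and angle between cover's own z axis and vertical below 0.12 rad and height (world z) of cover below 0.012 m and linear speed of cover below 0.02 m/s and contact force between the fingers and cover below 0.1 N); the robot touches nothing.
It fails at once if more than 15 N of hand or fingers on the snap tab: it breaks (contact force between any of the arm, the fingers and tab above 15 N).
It fails at once if the cover wrenched against the snap tab with more than 15 N (contact force between cover and tab above 15 N).
It fails at once if another thing on the bench moved by more than 30 mm (distance of any of wood_plane, screwdriver, sanding_block, mallet, marking_gauge, oil_can, glue from where it was at the start of the episode above 0.03 m).
It also fails if it takes over 67 s, if anything falls off the work surface, if the arm or the gripper's body presses on something with over 40 N, if the wrist force passes 120 N, or if a joint passes its speed limit or range.

## Working session

There is one attempt and no reset: what is moved stays moved. The work goes in short steps, Python scripts to look and compute and a tool call to move; the robot and the scene stay as the last step left them, time stands still between calls to the robot, and variables do not carry over. Pictures are saved under pics/ and viewed, at most 10 in all, crops included, and the job is handed in when it is done.

Besides the shell and the picture viewer there is one more tool, called after ">>>" by a JSON object that holds its "op" and its "data". jog_arm: Moves the arm, as the interface text tells. Shifts and turns lie within -1 to 1; 1 stands for 0.025 m of shift or 0.12 rad of turn. Its arguments: {"type":"object","properties":{"increments":{"type":"array","items":{"type":"array","items":{"type":"number"}}},"newtons":{"type":"number"}},"required":["increments"]}

```bash
mkdir -p pics; cat > h.py <<'E'
import numpy as np,cv2
from station import observe,get_image,arm
def cam(n,save=None):
    d=get_image(n)
    if save: cv2.imwrite('pics/'+save,d['img'][:,:,::-1])
    return d
def cloud(d):
    z=d['depth'].astype(float);h,w=z.shape
    f=h/2/np.tan(np.radians(d['vfov'])/2)
    u,v=np.meshgrid(np.arange(w),np.arange(h))
    P=np.stack([(u-d['cx'])/f*z,-(v-d['cy'])/f*z,-z,np.ones_like(z)],-1)
    W=P@np.array(d['cam_to_world']).T
    W[z<=0]=np.nan
    return W[...,:3]
E
python3 - <<'E'
from h import *
for n in('scene','top'):
    d=cam(n,n+'0.png'); W=cloud(d); np.savez(n+'0.npz',img=d['img'],W=W)
    print(n,d['vfov'],d['cx'],d['cy'],np.round(d['cam_to_world'],3).tolist(),[k for k in d], np.nanmedian(W[...,2]))
o=observe();print(o)
E
```

```text
scene 46.50266864950612 319.18876055990637 193.32479594712953 [[0.199, -0.784, 0.588, 1.442], [0.98, 0.152, -0.129, -0.191], [0.012, 0.602, 0.798, 1.318], [0.0, 0.0, 0.0, 1.0]] ['img', 'depth', 'vfov', 'cx', 'cy', 'cam_to_world'] -0.003448520525934695
top 51.58303250720719 320.09608731491056 202.93932821467106 [[-0.113, 0.971, -0.212, 0.295], [-0.994, -0.111, 0.022, 0.007], [-0.002, 0.213, 0.977, 1.334], [0.0, 0.0, 0.0, 1.0]] ['img', 'depth', 'vfov', 'cx', 'cy', 'cam_to_world'] -0.0017414290432682389
{'clock': 0.1, 'joints': array([ 1.07999846e+00,  3.42657894e-01,  1.52492427e+00, -2.09346985e-06,
        1.27539295e+00, -1.46000008e-01]), 'joint_velocities': array([-5.23111917e-04, -2.65903811e-03, -1.31694363e-03,  8.34749203e-04,
       -1.98716634e-05,  9.09656122e-04]), 'effort': array([ 3.01260443e-03, -4.32004666e+01, -2.44695050e+01,  7.19871302e-02,
        5.25920524e-02, -6.31755529e-05]), 'position': array([0.17726029, 0.49378455, 0.22611097]), 'tool_rot': array([-2.15435325e-04,  1.71545866e-01,  9.85175892e-01, -6.56798108e-04]), 'contact_force': array([ 1.04852581,  0.95099078, -0.52638541]), 'torque': array([-0.02148897,  0.04934772, -0.01685469]), 'grip_force': 0.0, 'gripper_width': 0.09219068223756055}
```

View pics/top0.png

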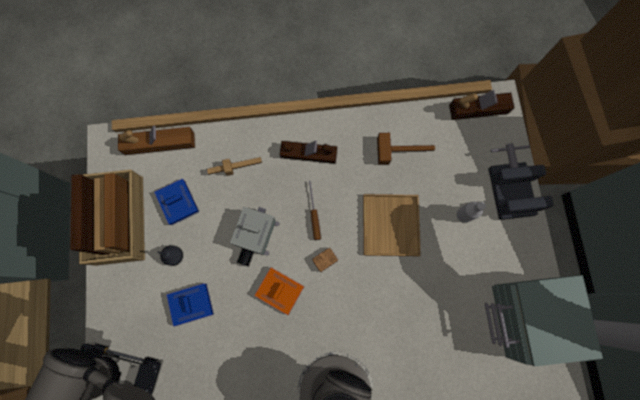

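View pics/scene0.png

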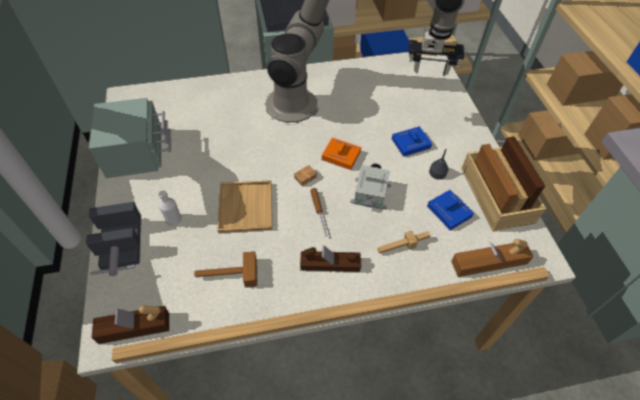

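The top view shows the grey housing at about (253,230) with its tab pad near (263,210), the tray at (391,225), the screwdriver at (313,210), and the blue and orange look-alikes. The scene view shows the housing at about (372,186) with the tab facing the camera.

```bash
python3 - <<'E'
from h import *
ims=[]
for n,(a,b,c,e) in dict(top=(195,275,215,300),scene=(155,215,335,405)).items():
    q=np.load(n+'0.npz');W=q['W'];im=q['img']
    ims.append(cv2.resize(im[a:b,c:e,::-1],(390,380),interpolation=cv2.INTER_CUBIC))
    hsv=cv2.cvtColor(im,cv2.COLOR_RGB2HSV)
    # table check
    m=(abs(W[...,2])<.03)&(W[...,0]>.3)&(W[...,0]<.7)&(abs(W[...,1])<.3)
    print(n,'table z',np.nanpercentile(W[...,2][m],[5,50,95]))
    P=W[...,2]; box=np.zeros(P.shape,bool); box[a:b,c:e]=1
    for lo,hi,name in((.066,.083,'cover top'),(.088,.11,'rib'),(.02,.06,'low')):
        m=box&(P>lo)&(P<hi)&(hsv[...,1]<70)
        X=W[m]
        if len(X)<4: print(name,len(X));continue
        r=cv2.minAreaRect((X[:,:2]*1000).astype(np.float32)); print(name,len(X),X.mean(0).round(4),r)
    if n=='top':
        m=((hsv[...,0]<25)&(hsv[...,1]>80)); m[:,:350]=0;m[:,430:]=0;m[:185]=0;m[262:]=0
        X=W[m];print('tray',len(X),cv2.minAreaRect((X[:,:2]*1000).astype(np.float32)),np.nanpercentile(X[:,2],[5,50,95]))
cv2.imwrite('pics/crop0.png',np.hstack(ims))
E
```

```text
top table z [-0.00390354  0.0011795   0.01992045]
cover top 1189 [0.5106 0.1961 0.0741] ((512.4097290039062, 196.5987091064453), (102.05580139160156, 120.5558853149414), 64.72370910644531)
rib 71 [0.5114 0.1965 0.097 ] ((511.9012451171875, 197.01754760742188), (50.4914436340332, 12.037327766418457), 64.68499755859375)
low 284 [0.4663 0.1984 0.0374] ((474.4638671875, 192.60353088378906), (226.57846069335938, 140.8168182373047), 3.7734062671661377)
tray 3405 ((485.1629333496094, -241.76870727539062), (174.91006469726562, 198.60740661621094), 81.4908447265625) [0.00210316 0.00713082 0.02006379]
scene table z [-0.00296757  0.00267293  0.01794217]
cover top 753 [0.5132 0.1986 0.0755] ((506.71893310546875, 200.94688415527344), (99.99066925048828, 131.20944213867188), 65.31554412841797)
rib 73 [0.5099 0.2001 0.0964] ((509.4685974121094, 200.55551147460938), (48.962303161621094, 16.624269485473633), 63.91339111328125)
low 275 [0.5418 0.1851 0.0409] ((501.457763671875, 218.92015075683594), (97.2411880493164, 192.0959930419922), 54.38474655151367)
```

View pics/crop0.png

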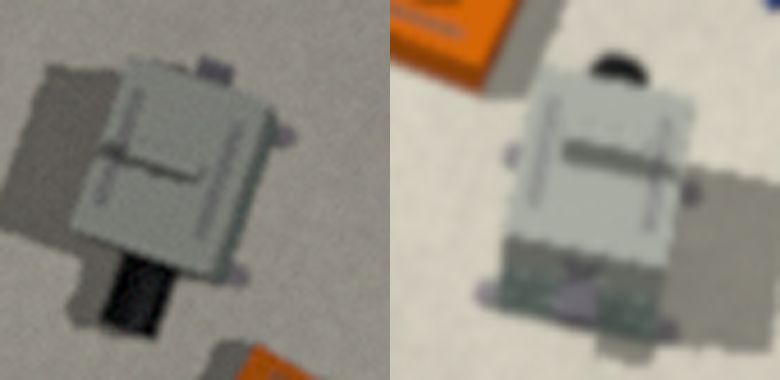

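The crops show the cover's rib, with the tab pad at the cover's +x edge (top view, near pixel (262,210)). Next I locate the pad in the housing frame.

```bash
python3 - <<'E'
from h import *
c=np.array([.5115,.1975]);a=np.radians(-25.2);R=np.array([[np.cos(a),np.sin(a)],[-np.sin(a),np.cos(a)]])
for n in('top','scene'):
    W=np.load(n+'0.npz')['W'];X=W[np.isfinite(W[...,2])]
    L=np.c_[(X[:,:2]-c)@R.T,X[:,2]]
    m=(L[:,0]>58)if 0 else (L[:,0]>.062)&(L[:,0]<.12)&(abs(L[:,1])<.02)&(L[:,2]>.012)
    Q=L[m];Q=Q[np.argsort(Q[:,0])];print(n,len(Q));print((Q[::max(1,len(Q)//25)]*1000).round(0).tolist())
def world(x,y): return c+R.T@np.array([x,y])
for x in(.06,.09,.12,.14):print(x,world(x,0).round(4))
o=observe();p=o['position'];t=world(.14,0)
d=np.r_[t,0.227]-p;print(d)
E
```

```text
top 37
[[66.0, -12.0, 45.0], [66.0, 9.0, 42.0], [67.0, -1.0, 39.0], [68.0, 7.0, 38.0], [68.0, 3.0, 44.0], [68.0, -3.0, 36.0], [69.0, -7.0, 40.0], [70.0, 10.0, 40.0], [70.0, -11.0, 25.0], [70.0, -10.0, 39.0], [70.0, 1.0, 37.0], [70.0, 7.0, 43.0], [70.0, -3.0, 43.0], [71.0, -12.0, 34.0], [72.0, 4.0, 40.0], [72.0, -6.0, 39.0], [72.0, 1.0, 42.0], [73.0, -8.0, 38.0], [73.0, 12.0, 36.0], [74.0, 9.0, 40.0], [74.0, -1.0, 39.0], [74.0, -11.0, 37.0], [75.0, -5.0, 41.0], [75.0, 6.0, 36.0], [75.0, -8.0, 42.0], [76.0, 3.0, 39.0], [76.0, -11.0, 42.0], [77.0, -0.0, 40.0], [77.0, 6.0, 44.0], [77.0, 10.0, 37.0], [78.0, -3.0, 37.0], [79.0, 4.0, 40.0], [79.0, -12.0, 31.0], [79.0, -6.0, 36.0], [79.0, -10.0, 42.0], [80.0, 1.0, 38.0], [80.0, 12.0, 36.0]]
scene 39
[[62.0, 0.0, 46.0], [63.0, 7.0, 43.0], [63.0, -10.0, 44.0], [63.0, -6.0, 39.0], [64.0, -6.0, 46.0], [64.0, 11.0, 41.0], [65.0, -3.0, 43.0], [66.0, -2.0, 39.0], [67.0, 1.0, 47.0], [67.0, 8.0, 44.0], [68.0, 9.0, 39.0], [68.0, 5.0, 44.0], [69.0, -9.0, 47.0], [69.0, 5.0, 40.0], [70.0, 2.0, 45.0], [70.0, -8.0, 42.0], [70.0, 12.0, 43.0], [70.0, 9.0, 37.0], [71.0, 3.0, 35.0], [71.0, -5.0, 44.0], [72.0, -3.0, 29.0], [72.0, 2.0, 42.0], [72.0, 14.0, 29.0], [72.0, 10.0, 34.0], [72.0, -1.0, 42.0], [72.0, 11.0, 29.0], [73.0, -4.0, 42.0], [73.0, -7.0, 35.0], [74.0, 13.0, 43.0], [74.0, -7.0, 30.0], [74.0, 6.0, 41.0], [74.0, 7.0, 30.0], [74.0, 3.0, 34.0], [74.0, -0.0, 39.0], [75.0, -4.0, 38.0], [75.0, -8.0, 43.0], [76.0, 13.0, 40.0], [77.0, 7.0, 39.0], [77.0, 0.0, 37.0]]
0.06 [0.5658 0.172 ]
0.09 [0.5929 0.1592]
0.12 [0.6201 0.1464]
0.14 [0.6382 0.1379]
[ 0.46091549 -0.35589365  0.00088903]
```

>>> {"op": "jog_arm", "data": {"increments": [[0,0,0,0,0.79],[0,-0.92,-0.21,0,0],[0,-0.92,-0.21,0,0],[0,-0.92,-0.21,0,0],[0,-0.92,-0.21,0,0],[0,-0.92,-0.21,0,0],[0,-0.92,-0.21,0,0],[0,-0.92,-0.21,0,0],[0,-0.92,-0.21,0,0],[0,-0.92,-0.21,0,0],[0,-0.92,-0.21,0,0],[0,-0.92,-0.21,0,0]], "newtons": 15}}

```text
clock: 1.1
position: [0.3824, 0.3332, 0.2264]
tool_rot: [-0.0, 0.218, 0.976, -0.0]
contact_force: [0.0, 0.4, 0.5]
gripper_width: 0.0162
grip_force: 0.0
```

>>> {"op": "jog_arm", "data": {"increments": [[0,-0.92,-0.21,0,0],[0,-0.92,-0.21,0,0],[0,-0.92,-0.21,0,0],[0,-0.92,-0.21,0,0],[0,-0.92,-0.21,0,0],[0,-0.92,-0.21,0,0],[0,-0.92,-0.21,0,0],[0,-0.92,-0.21,0,0],[0,-0.92,-0.21,0,0],[0,-0.92,-0.21,0,0],[0,-0.92,-0.21,0,0],[0,-0.92,-0.21,0,0]]}}

```text
clock: 2.1
position: [0.6054, 0.1588, 0.2262]
tool_rot: [-0.0, 0.218, 0.976, -0.0]
contact_force: [0.6, 0.9, -0.3]
gripper_width: 0.0004
grip_force: 0.0
```

>>> {"op": "jog_arm", "data": {"increments": [[0,-0.97,0,0,0],[0,0,0,0,0],[0,0,0,0,0],[0,0,0,0,0]]}}

```text
clock: 2.43
position: [0.626, 0.1497, 0.2261]
tool_rot: [-0.001, 0.218, 0.976, -0.0]
contact_force: [0.2, -0.5, -0.1]
gripper_width: 0.0007
grip_force: 0.0
```

>>> {"op": "jog_arm", "data": {"increments": [[0,0,-0.22,0.9,0],[0,0,0,0.9,0],[0,0,0,0.9,0],[0,0,0,0.9,0],[0,0,0,0.9,0],[0,0,0,0.9,0],[0,0,0,0.9,0],[0,0,0,0.9,0],[0,0,0,0.6,0],[0,0,0,0,0],[0,0,0,0,0],[0,0,0,0,0]]}}

```text
clock: 3.43
position: [0.6248, 0.1451, 0.0332]
tool_rot: [0.001, 0.218, 0.976, 0.0]
contact_force: [0.8, 0.3, 0.0]
gripper_width: 0.0006
grip_force: 0.0
```

```bash
python3 - <<'E'
from h import *
c=np.array([.5115,.1975]);a=np.radians(-25.2);R=np.array([[np.cos(a),np.sin(a)],[-np.sin(a),np.cos(a)]])
o=observe();print(R@(o['position'][:2]-c),o['position'],o['contact_force'])
d=cam('top');im=d['img'][185:260,215:325,::-1];im=cv2.resize(im,(770,525),interpolation=cv2.INTER_CUBIC);cv2.imwrite('pics/p1.png',im)
E
```

```text
[0.12480802 0.00081902] [0.6247784  0.1451004  0.03322101] [0.84403505 0.26782438 0.04285059]
```

View pics/p1.png

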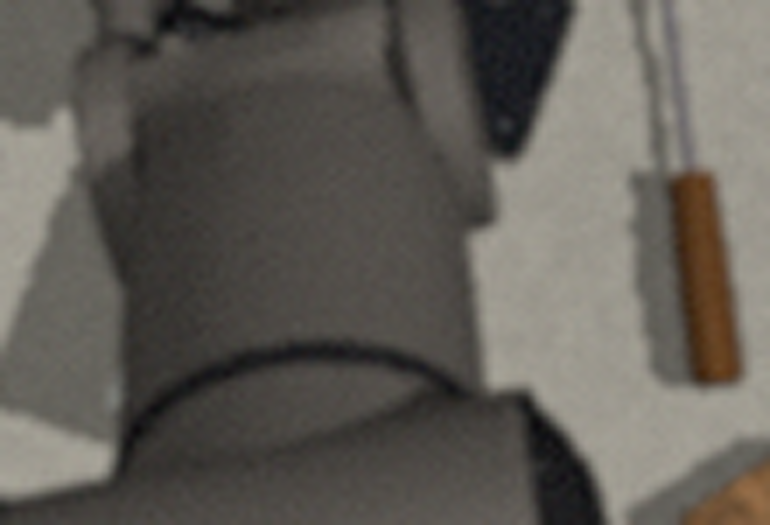

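The arm hides the tab from the top camera, and the screwdriver is clear of the gripper. I'll find the tab by touch.

>>> {"op": "jog_arm", "data": {"increments": [[0,0.3,0,0.1,0],[0,0.3,0,0,0],[0,0.3,0,0,0],[0,0.1,0,0,0],[0,0,0,0,0],[0,0,0,0,0]]}}

```text
clock: 3.98
position: [0.6018, 0.1553, 0.0296]
tool_rot: [0.0, 0.218, 0.976, 0.0]
contact_force: [0.4, -0.8, 0.2]
gripper_width: 0.0006
grip_force: 0.0
```

>>> {"op": "jog_arm", "data": {"increments": [[0,0.04,0,0,0],[0,0.04,0,0,0],[0,0.04,0,0,0],[0,0,0,0,0],[0,0,0,0,0]]}}

```text
clock: 4.4
position: [0.599, 0.1563, 0.0291]
tool_rot: [-0.0, 0.218, 0.976, 0.0]
contact_force: [0.9, -0.1, -0.7]
gripper_width: 0.0007
grip_force: 0.0
```

>>> {"op": "jog_arm", "data": {"increments": [[0,0.04,0,0,0],[0,0.04,0,0,0],[0,0,0,0,0],[0,0,0,0,0]]}}

```text
clock: 4.73
position: [0.5972, 0.1572, 0.0292]
tool_rot: [-0.0, 0.218, 0.976, 0.0]
contact_force: [0.6, -0.6, 0.2]
gripper_width: 0.0002
grip_force: 0.0
```

>>> {"op": "jog_arm", "data": {"increments": [[0,0.04,0,0,0],[0,0.04,0,0,0],[0,0,0,0,0],[0,0,0,0,0]]}}

```text
clock: 5.07
position: [0.5953, 0.1581, 0.0292]
tool_rot: [-0.0, 0.218, 0.976, 0.0]
contact_force: [0.2, -0.3, -0.3]
gripper_width: 0.0005
grip_force: 0.0
```

>>> {"op": "jog_arm", "data": {"increments": [[0,0.04,0,0,0],[0,0.04,0,0,0],[0,0,0,0,0],[0,0,0,0,0]]}}

```text
clock: 5.4
position: [0.5936, 0.159, 0.0293]
tool_rot: [0.0, 0.218, 0.976, 0.0]
contact_force: [0.4, 0.2, -0.5]
gripper_width: 0.0003
grip_force: 0.0
```

>>> {"op": "jog_arm", "data": {"increments": [[0,0.04,0,0,0],[0,0,0,0,0],[0,0,0,0,0]]}}

```text
clock: 5.65
position: [0.5927, 0.1594, 0.0292]
tool_rot: [0.0, 0.218, 0.976, 0.0]
contact_force: [0.3, 0.2, -0.1]
gripper_width: 0.0003
grip_force: 0.0
```

>>> {"op": "jog_arm", "data": {"increments": [[0,0.04,0,0,0],[0,0,0,0,0],[0,0,0,0,0]]}}

```text
clock: 5.9
position: [0.5917, 0.1598, 0.0292]
tool_rot: [-0.0, 0.218, 0.976, 0.0]
contact_force: [0.4, -1.1, 0.8]
gripper_width: 0.0005
grip_force: 0.0
```

Local x is 88.6 mm, with no contact yet.

>>> {"op": "jog_arm", "data": {"increments": [[0,0.04,0,0,0],[0,0,0,0,0],[0,0,0,0,0]]}}

```text
clock: 6.15
position: [0.5908, 0.1602, 0.0292]
tool_rot: [0.0, 0.218, 0.976, 0.0]
contact_force: [0.3, 0.0, -0.2]
gripper_width: -0.0
grip_force: 0.0
```

>>> {"op": "jog_arm", "data": {"increments": [[0,0.04,0,0,0],[0,0,0,0,0],[0,0,0,0,0]]}}

```text
clock: 6.4
position: [0.5899, 0.1607, 0.0292]
tool_rot: [0.0, 0.218, 0.976, 0.0]
contact_force: [-0.8, 0.7, -0.3]
gripper_width: 0.0002
grip_force: 0.0
```

>>> {"op": "jog_arm", "data": {"increments": [[0,0.04,0,0,0],[0,0,0,0,0],[0,0,0,0,0]]}}

```text
clock: 6.65
position: [0.5895, 0.1609, 0.0293]
tool_rot: [0.0, 0.218, 0.976, 0.0]
contact_force: [1.6, -0.6, -0.7]
gripper_width: 0.0005
grip_force: 1.1
```

>>> {"op": "jog_arm", "data": {"increments": [[0,0.04,0,0,0],[0,0,0,0,0],[0,0,0,0,0]]}}

```text
clock: 6.9
position: [0.5886, 0.1613, 0.0293]
tool_rot: [0.0, 0.218, 0.976, 0.0]
contact_force: [2.9, -1.6, -1.7]
gripper_width: 0.0004
grip_force: 1.8
```

Contact came at about (0.5897, 0.1608). I'll keep pressing in small steps.

>>> {"op": "jog_arm", "data": {"increments": [[0,0.04,0,0,0],[0,0,0,0,0],[0,0,0,0,0]]}}

```text
clock: 7.15
position: [0.5875, 0.1618, 0.0293]
tool_rot: [0.0, 0.218, 0.976, 0.0]
contact_force: [2.9, -2.9, -1.5]
gripper_width: 0.0006
grip_force: 2.1
```

>>> {"op": "jog_arm", "data": {"increments": [[0,0.04,0,0,0],[0,0,0,0,0],[0,0,0,0,0]]}}

```text
clock: 7.4
position: [0.5865, 0.1623, 0.0293]
tool_rot: [0.0, 0.218, 0.976, 0.0]
contact_force: [3.7, -2.1, -1.3]
gripper_width: 0.0007
grip_force: 2.4
```

>>> {"op": "jog_arm", "data": {"increments": [[0,0.02,0,0,0],[0,0,0,0,0],[0,0,0,0,0]]}}

```text
clock: 7.65
position: [0.5859, 0.1625, 0.0293]
tool_rot: [-0.0, 0.218, 0.976, 0.0]
contact_force: [4.2, -3.1, -0.6]
gripper_width: 0.0005
grip_force: 2.1
```

```bash
cat >> h.py <<'E'
c=np.array([.5115,.1975]);a=np.radians(-25.2);R=np.array([[np.cos(a),np.sin(a)],[-np.sin(a),np.cos(a)]])
def front(d):
    W=cloud(d);X=W[np.isfinite(W[...,2])];L=np.c_[(X[:,:2]-c)@R.T,X[:,2]]
    for lo,hi in((-.055,-.02),(-.02,.02),(.02,.045),(.045,.06)):
        m=(L[:,0]>lo)&(L[:,0]<hi)&(abs(L[:,1])<.046)&(L[:,2]>.055)&(L[:,2]<.092)
        print(lo,hi,m.sum(),np.median(L[m,2]).round(4) if m.any() else None)
E
python3 - <<'E'
from h import *
o=observe();print(R@(o['position'][:2]-c),o['contact_force'])
for n in('scene','top'): front(cam(n,'p2%s.png'%n))
E
```

```text
[8.2200136e-02 4.3657803e-05] [ 4.16193243 -3.115448   -0.59858757]
-0.055 -0.02 17 0.0788
-0.02 0.02 22 0.082
0.02 0.045 6 0.0861
0.045 0.06 23 0.0855
-0.055 -0.02 0 None
-0.02 0.02 0 None
0.02 0.045 0 None
0.045 0.06 0 None
```

>>> {"op": "jog_arm", "data": {"increments": [[0,0.02,0,0,0],[0,0,0,0,0],[0,0,0,0,0]]}}

```text
clock: 8.0
position: [0.5855, 0.1627, 0.0293]
tool_rot: [0.0, 0.218, 0.976, 0.0]
contact_force: [4.6, -2.1, -0.0]
gripper_width: 0.0002
grip_force: 2.2
```

The depth readings suggest the edge is up: about 85 mm at the front against 79 mm at the back. I'll back off, rise, and look.

>>> {"op": "jog_arm", "data": {"increments": [[0,-0.1,0,0,0],[0,-0.4,0,0,0],[0,-0.8,0,0,0],[0,-0.4,0,0,0],[0,0,0,-0.8,0],[0,0,0,-0.9,0],[0,0,0,-0.9,0],[0,0,0,-0.9,0],[0,0,0,-0.9,0],[0,0,0,-0.9,0],[0,0,0,-0.7,0],[0,0,0,0,0]]}}

```text
clock: 9.0
position: [0.6254, 0.1452, 0.1833]
tool_rot: [0.002, 0.218, 0.976, 0.001]
contact_force: [0.3, -0.7, 0.6]
gripper_width: 0.0002
grip_force: 0.0
```

```bash
python3 - <<'E'
from h import *
o=observe();print(o['position'],o['contact_force'])
for n in('scene','top'): front(cam(n))
E
```

```text
[0.62543965 0.14515268 0.18331654] [ 0.30915011 -0.74980093  0.59032054]
-0.055 -0.02 16 0.0775
-0.02 0.02 25 0.083
0.02 0.045 75 0.0855
0.045 0.06 182 0.0752
-0.055 -0.02 0 None
-0.02 0.02 0 None
0.02 0.045 0 None
0.045 0.06 0 None
```

>>> {"op": "jog_arm", "data": {"increments": [[0.4,0,0,-0.3,1],[0.4,0,0,-0.3,1],[0.4,0,0,0,1],[0.4,0,0,0,1],[0.4,0,0,0,1],[0.4,0,0,0,1],[0.4,0,0,0,1],[0.4,0,0,0,1],[0.4,0,0,0,1],[0.4,0,0,0,1],[0.4,0,0,0,1],[0.4,0,0,0,1]]}}

```text
clock: 10.1
position: [0.6229, 0.1446, 0.1918]
tool_rot: [-0.001, 0.809, 0.588, -0.002]
contact_force: [0.3, 0.5, -0.7]
gripper_width: 0.0366
grip_force: 0.0
```

>>> {"op": "jog_arm", "data": {"increments": [[0.4,0,0,0,1],[0.4,0,0,0,0.09],[0.4,0,0,0,0],[0.4,0,0,0,0]]}}

```text
clock: 10.43
position: [0.6235, 0.1446, 0.1931]
tool_rot: [-0.001, 0.843, 0.537, -0.001]
contact_force: [-1.3, -0.4, -0.3]
gripper_width: 0.0369
grip_force: 0.0
```

```bash
python3 - <<'E'
from h import *
o=observe();print(o['position'],o['tool_rot'],R@(o['position'][:2]-c))
d=cam('scene');front(d)
cv2.imwrite('pics/p3.png',cv2.resize(d['img'][120:220,310:430,::-1],(720,600),interpolation=cv2.INTER_CUBIC))
E
```

```text
[0.62346629 0.14463512 0.19307973] [-5.75430444e-04  8.43369470e-01  5.37333062e-01 -8.86227008e-04] [ 0.1238189  -0.00016065]
-0.055 -0.02 36 0.0769
-0.02 0.02 27 0.0812
0.02 0.045 18 0.0857
0.045 0.06 28 0.0721
```

View pics/p3.png

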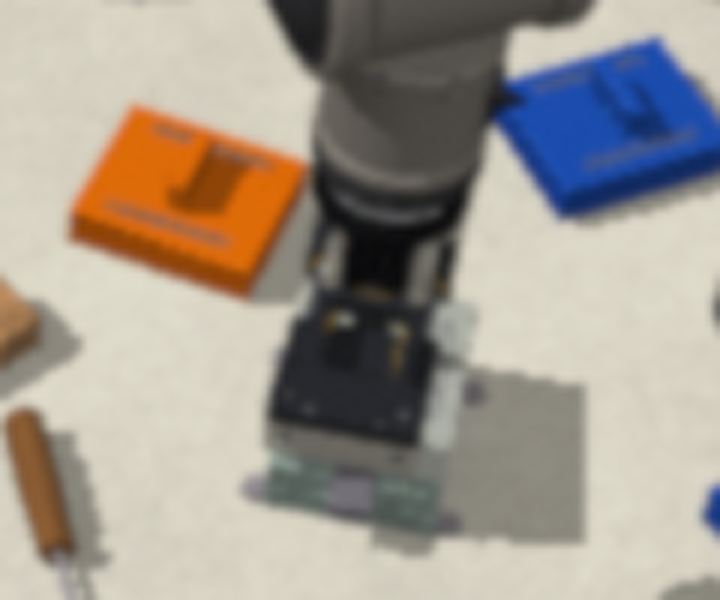

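The scene view shows the front edge raised, with a gap above the green filter block near (350,480). The screwdriver and the orange look-alike have not moved. Now I move over the rib.

>>> {"op": "jog_arm", "data": {"increments": [[0.4,0,-0.9,0,0],[0.4,0,-0.9,0,0],[0.4,0,-0.9,0,0],[0.4,0,-0.9,0,0],[0.4,0,-0.9,0,0],[0.4,0,-0.65,0,0],[0.4,0,0,0.6,0],[0.4,0,0,0.6,0],[0.4,0,0,0.6,0],[0.4,0,0,0,0],[0.4,0,0,0,0],[0.4,0,0,0,0]]}}

```text
clock: 11.48
position: [0.5079, 0.1995, 0.15]
tool_rot: [0.0, 0.844, 0.536, 0.0]
contact_force: [0.4, -0.1, -0.4]
gripper_width: 0.0367
grip_force: 0.0
```

```bash
python3 - <<'E'
from h import *
o=observe();print(o['position'],R@(o['position'][:2]-c),o['contact_force'])
E
```

```text
[0.50786515 0.19952071 0.14995725] [-0.00414928  0.00028075] [ 0.40334061 -0.05918151 -0.36134375]
```

>>> {"op": "jog_arm", "data": {"increments": [[0.4,0,0,0.5,0],[0.4,0,0,0.5,0],[0.4,0,0,0.5,0],[0.4,0,0,0.4,0],[0.4,0,0,0.3,0],[0.4,0,0,0.2,0],[0.4,0,0,0,0],[0.4,0,0,0,0]]}}

```text
clock: 12.15
position: [0.5076, 0.1995, 0.0895]
tool_rot: [0.0, 0.844, 0.536, 0.0]
contact_force: [0.4, 0.7, 0.5]
gripper_width: 0.0368
grip_force: 0.0
```

>>> {"op": "jog_arm", "data": {"increments": [[0.2,0,0,0,0],[0.15,0,0,0,0],[0.1,0,0,0,0],[0.05,0,0,0,0],[0,0,0,0,0],[0,0,0,0,0],[0,0,0,0,0],[0,0,0,0,0]], "newtons": 15}}

```text
clock: 12.82
position: [0.5072, 0.1996, 0.0894]
tool_rot: [-0.0, 0.844, 0.536, -0.0]
contact_force: [-2.4, 1.0, 2.6]
gripper_width: 0.0121
grip_force: 14.9
```

Gripped at 12.1 mm, which matches the rib's thickness. I lift slowly, watching the force.

>>> {"op": "jog_arm", "data": {"increments": [[0,0,0,-0.1,0],[0,0,0,-0.1,0],[0,0,0,-0.1,0],[0,0,0,0,0]], "newtons": 22}}

```text
clock: 13.15
position: [0.5078, 0.1993, 0.0971]
tool_rot: [0.0, 0.844, 0.536, 0.0]
contact_force: [0.2, 0.6, -2.1]
gripper_width: 0.0116
grip_force: 21.7
```

>>> {"op": "jog_arm", "data": {"increments": [[0,0,0,-0.2,0],[0,0,0,-0.3,0],[0,0,0,-0.5,0],[0,0,0,-0.5,0],[0,0,0,-0.5,0],[0,0,0,-0.5,0],[0,0,0,-0.5,0],[0,0,0,-0.5,0],[0,0,0,-0.5,0],[0,0,0,0,0],[0,0,0,0,0],[0,0,0,0,0]]}}

```text
clock: 14.15
position: [0.507, 0.1993, 0.1962]
tool_rot: [-0.0, 0.844, 0.536, -0.0]
contact_force: [-0.6, -1.0, -2.1]
gripper_width: 0.0122
grip_force: 21.7
```

>>> {"op": "jog_arm", "data": {"increments": [[0,-0.4,0.16,0,0],[0,-0.82,0.33,0,0],[0,-0.82,0.33,0,0],[0,-0.82,0.33,0,0],[0,-0.82,0.33,0,0],[0,-0.82,0.33,0,0],[0,-0.82,0.33,0,0],[0,-0.82,0.33,0,0],[0,-0.82,0.33,0,0],[0,-0.82,0.33,0,0],[0,-0.82,0.33,0,0],[0,-0.82,0.33,0,0]]}}

```text
clock: 15.15
position: [0.492, -0.0556, 0.196]
tool_rot: [-0.001, 0.844, 0.536, -0.001]
contact_force: [0.0, 0.9, -1.0]
gripper_width: 0.0121
grip_force: 21.7
```

>>> {"op": "jog_arm", "data": {"increments": [[0,-0.82,0.33,0,0],[0,-0.82,0.33,0,0],[0,-0.82,0.33,0,0],[0,-0.82,0.33,0,0],[0,-0.82,0.33,0,0],[0,-0.82,0.33,0,0],[0,-0.82,0.33,0,0],[0,-0.82,0.33,0,0],[0,-0.4,0.2,0,0],[0,0,0,0,-0.8],[0,0,0,0,-0.8],[0,0,0,0,-0.8]]}}

```text
clock: 16.15
position: [0.4824, -0.2418, 0.1959]
tool_rot: [-0.001, 0.757, 0.653, -0.0]
contact_force: [-0.3, -0.4, -2.5]
gripper_width: 0.0117
grip_force: 21.7
```

>>> {"op": "jog_arm", "data": {"increments": [[0,0,0,0,0],[0,0,0,0,0],[0,0,0,0,0]]}}

```text
clock: 16.4
position: [0.4829, -0.2415, 0.1964]
tool_rot: [-0.0, 0.759, 0.651, -0.0]
contact_force: [-0.6, -0.0, -1.6]
gripper_width: 0.0118
grip_force: 21.7
```

```bash
python3 - <<'E'
from h import *
o=observe();p=o['position'];print(p,o['tool_rot'])
t=np.array([.485,-.242]);
d=cam('scene');W=cloud(d)
hsv=cv2.cvtColor(d['img'],cv2.COLOR_RGB2HSV)
m=(np.hypot(W[...,0]-p[0],W[...,1]-p[1])<.1)&(W[...,2]>.11)&(W[...,2]<.2)&(hsv[...,1]<60)
X=W[m];print(len(X),np.nanpercentile(X[:,2],[2,20,50,80,98]))
cv2.imwrite('pics/p4.png',cv2.resize(d['img'][110:260,160:360,::-1],(800,600),interpolation=cv2.INTER_CUBIC))
E
```

```text
[ 0.48292199 -0.24147164  0.1964328 ] [-3.05629245e-04  7.59470238e-01  6.50541976e-01 -1.92346068e-05]
653 [0.16356094 0.18214722 0.1874944  0.1902465  0.19367046]
```

View pics/p4.png

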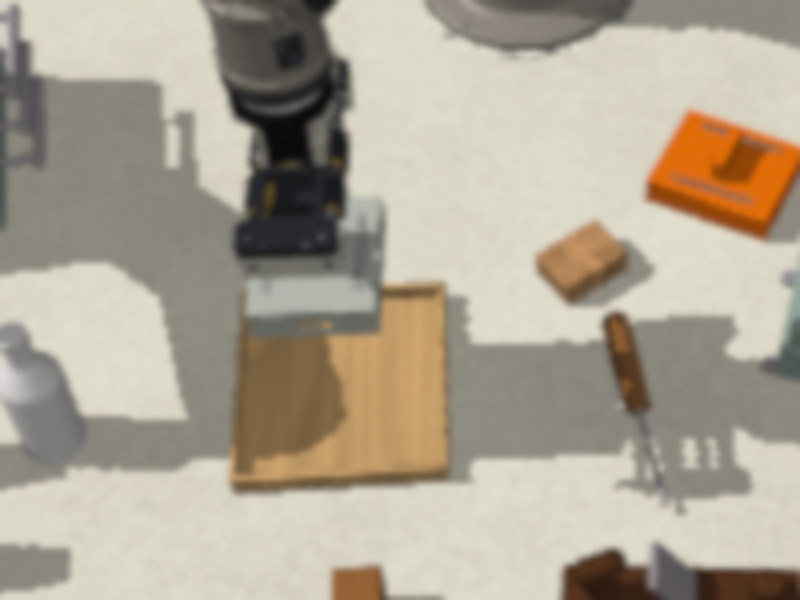

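The cover is in the fingers, nearly level at image (315,300). Its top is about 9 mm below the TCP, and the screwdriver and sanding block are undisturbed. Now I lower it.

>>> {"op": "jog_arm", "data": {"increments": [[0,0,0.08,0.4,0],[0,0,0,0.7,0],[0,0,0,0.7,0],[0,0,0,0.7,0],[0,0,0,0.7,0],[0,0,0,0.6,0],[0,0,0,0.5,0],[0,0,0,0.4,0],[0,0,0,0.4,0],[0,0,0,0.2,0],[0,0,0,0.1,0],[0,0,0,0,0]]}}

```text
clock: 17.45
position: [0.4851, -0.2419, 0.0613]
tool_rot: [-0.0, 0.759, 0.651, -0.0]
contact_force: [-0.2, 0.2, -0.9]
gripper_width: 0.0116
grip_force: 21.7
```

>>> {"op": "jog_arm", "data": {"increments": [[0,0,0,0.1,0],[0,0,0,0,0],[0,0,0,0,0]]}}

```text
clock: 17.7
position: [0.4853, -0.2421, 0.0596]
tool_rot: [0.0, 0.759, 0.652, 0.0]
contact_force: [-0.2, -0.1, -0.9]
gripper_width: 0.0118
grip_force: 21.7
```

>>> {"op": "jog_arm", "data": {"increments": [[0,0,0,0.08,0],[0,0,0,0,0],[0,0,0,0,0]]}}

```text
clock: 17.95
position: [0.4851, -0.242, 0.0572]
tool_rot: [0.0, 0.759, 0.652, 0.0]
contact_force: [0.5, -0.0, -1.4]
gripper_width: 0.0122
grip_force: 21.7
```

>>> {"op": "jog_arm", "data": {"increments": [[0,0,0,0.06,0],[0,0,0,0,0],[0,0,0,0,0]]}}

```text
clock: 18.2
position: [0.485, -0.2419, 0.0556]
tool_rot: [-0.0, 0.759, 0.652, 0.0]
contact_force: [-0.3, 0.5, -1.3]
gripper_width: 0.0118
grip_force: 21.7
```

>>> {"op": "jog_arm", "data": {"increments": [[0,0,0,0.1,0],[0,0,0,0.1,0],[0,0,0,0,0],[0,0,0,0,0]]}}

```text
clock: 18.53
position: [0.4849, -0.2418, 0.0504]
tool_rot: [-0.0, 0.759, 0.652, -0.0]
contact_force: [1.0, -0.6, -1.5]
gripper_width: 0.0121
grip_force: 21.7
```

>>> {"op": "jog_arm", "data": {"increments": [[0,0,0,0.08,0],[0,0,0,0,0],[0,0,0,0,0]]}}

```text
clock: 18.78
position: [0.485, -0.2419, 0.0486]
tool_rot: [-0.0, 0.759, 0.652, 0.0]
contact_force: [0.5, 0.1, -2.0]
gripper_width: 0.0114
grip_force: 21.7
```

>>> {"op": "jog_arm", "data": {"increments": [[0,0,0,0.06,0],[0,0,0,0,0],[0,0,0,0,0]]}}

```text
clock: 19.03
position: [0.4854, -0.2422, 0.0474]
tool_rot: [0.0, 0.759, 0.652, 0.0]
contact_force: [0.1, -0.1, -0.4]
gripper_width: 0.0117
grip_force: 21.8
```

>>> {"op": "jog_arm", "data": {"increments": [[0,0,0,0.06,0],[0,0,0,0,0],[0,0,0,0,0]]}}

```text
clock: 19.28
position: [0.4859, -0.2423, 0.0462]
tool_rot: [0.001, 0.759, 0.652, 0.0]
contact_force: [2.9, -1.6, 2.6]
gripper_width: 0.0119
grip_force: 22.0
```

Touchdown. I press down 1 mm more and release gently.

>>> {"op": "jog_arm", "data": {"increments": [[0,0,0,0.04,0],[0,0,0,0,0],[0,0,0,0,0]], "newtons": 6}}

```text
clock: 19.53
position: [0.4857, -0.2423, 0.0454]
tool_rot: [0.001, 0.759, 0.652, 0.0]
contact_force: [2.3, -0.3, 5.6]
gripper_width: 0.0118
grip_force: 6.0
```

>>> {"op": "jog_arm", "data": {"increments": [[0.15,0,0,0,0],[0.2,0,0,0,0],[0.3,0,0,0,0],[0.4,0,0,0,0],[0.4,0,0,0,0],[0.4,0,0,0,0]]}}

```text
clock: 20.03
position: [0.4848, -0.2418, 0.0445]
tool_rot: [-0.0, 0.759, 0.652, -0.0]
contact_force: [0.2, -0.3, 0.7]
gripper_width: 0.0362
grip_force: 0.0
```

>>> {"op": "jog_arm", "data": {"increments": [[0.4,0,0,-0.2,0],[0.4,0,0,-0.4,0],[0.4,0,0,-0.8,0],[0.4,0,0,-0.8,0],[0.4,0,0,-0.8,0],[0.4,0,0,-0.8,0],[0.4,0,0,-0.8,0],[0.4,0,0,-0.8,0],[0.4,0,0,-0.8,0],[0.4,0,0,0,0]]}}

```text
clock: 20.87
position: [0.4868, -0.243, 0.2049]
tool_rot: [0.004, 0.759, 0.652, 0.001]
contact_force: [-0.7, -1.2, 0.1]
gripper_width: 0.0367
grip_force: 0.0
```

>>> {"op": "jog_arm", "data": {"increments": [[0.4,0.9,0,0,0],[0.4,0.9,0,0,0],[0.4,0.9,0,0,0],[0.4,0.9,0,0,0],[0.4,0.9,0,0,0],[0.4,0.9,0,0,0],[0.4,0.9,0,0,0],[0.4,0.9,0,0,0],[0.4,0,0,0,0],[0.4,0,0,0,0],[0.4,0,0,0,0]]}}

```text
clock: 21.78
position: [0.5121, -0.0645, 0.1998]
tool_rot: [0.0, 0.759, 0.652, -0.0]
contact_force: [0.5, 0.0, -0.7]
gripper_width: 0.0371
grip_force: 0.0
```

```bash
python3 - <<'E'
from h import *
o=observe();print(o['clock'],o['position'],o['contact_force'])
d=cam('top','p5.png');W=cloud(d);hsv=cv2.cvtColor(d['img'],cv2.COLOR_RGB2HSV)
near=np.hypot(W[...,0]-.485,W[...,1]+.242)<.1
m=near&(W[...,2]>.026)&(W[...,2]<.05)&(hsv[...,1]<60)
X=W[m];print(len(X),cv2.minAreaRect((X[:,:2]*1000).astype(np.float32)),np.median(X[:,2]))
A=np.c_[X[:,:2]-X[:,:2].mean(0),np.ones(len(X))];print('slope',np.linalg.lstsq(A,X[:,2],rcond=None)[0])
E
```

```text
21.7833 [ 0.51212133 -0.06445831  0.19978008] [ 0.49174898  0.02630752 -0.68375437]
1117 ((485.63970947265625, -261.5396423339844), (135.87396240234375, 119.674072265625), 81.23607635498047) 0.03652689904732842
slope [ 0.00037713 -0.00795418  0.03650129]
```

View pics/p5.png

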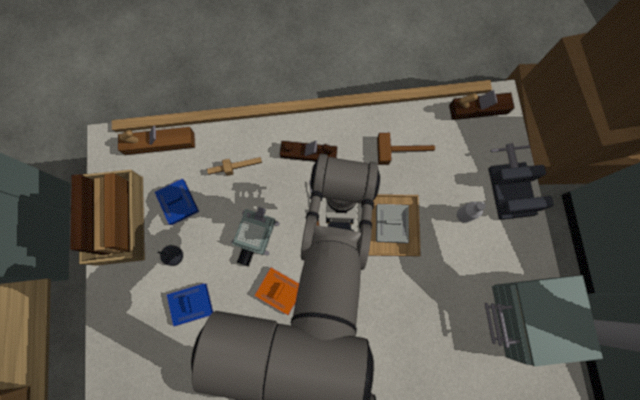

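The cover lies flat in the tray at pixel (392,223). Its top is at 36.5 mm, which puts the rim on the tray floor. The housing is open, the bystanders are in place, and the gripper is clear.

```bash
python3 -c "
from station import arm
print(arm.finish_job())"
```

```text
the job is handed in; nothing more can be done
None
```

The job is handed in, and no verdict came back. The tab was pressed with about 5 N until the cover's edge sprang up, and the cover was lowered flat into the middle of the tray and let go. It took about 22 s, and the other things on the bench look undisturbed in the last picture, apart from the sanding block and screwdriver, which the arm hid there and were last seen in place just before lowering.

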